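Lay out a change-gear set for the next lot

ROBOT

A 7-joint arm with a two-finger parallel gripper is mounted at the origin on the work surface. World frame = base frame: x ahead of the robot, y to its left, z up, the work surface at z = 0. Lengths are in m, angles in rad, forces in N, time in s.
With the tool pointing down it reaches from about 0.425 to 0.875 m from the base axis. Payload 8.4 kg.
Tool frame: the origin (TCP) lies midway between the tips of the shut fingers; the grasp point (between the pads) lies 19 mm behind it (env.grip_point_offset is the distance from the TCP to the grasp point, in m); z points along the fingers, y is the line along which they close (so a half turn about z gives the same grasp; the last joint's range is limited). The gripper opens to 87 mm and grips with 3 to 60 N. Pads are 19 mm wide; open, the fingers measure 117 mm over their backs; the gripper's body (75 mm by 190 mm) begins 51 mm behind the grasp point.
Start: joints at [-1.257, 0.333, 0.04, 1.465, -0.013, 1.343, -0.059], TCP at [0.261, 0.595, 0.223] pointing down, gripper open.
Joint ranges: [-2.58, 2.58], [-0.38, 2.09], [-1.3, 1.39], [0.25, 2.4], [-1.5, 4.64], [0.08, 2.09], [-2.65, 2.65]. Speed limits (rad/s): [2.22, 2.22, 2.79, 2.79, 3.14, 3.14, 3.14].

INTERFACE

Orientations are given as a unit quaternion [w, x, y, z].
In Python, from plant import state, vision, ticket, finder, env gives the robot as it stands.
- The arm moves only by the tool drive_tool, never from a script. Its argument "series" is a list of rows, each a list of 3 entries, a list of its own where there are three numbers: the opening, from 0 (shut) to 1 (fully open), then the shift along the tool's x, y, z in a scale on which 1.0 is 800 mm, then the turn, a rotation vector about the tool's x, y, z in a scale on which 1.0 is 360 degrees. A call has 1 to 10 rows; each row is the pose to reach, as a shift and turn from the pose commanded when the call began, along the tool's axes at that moment; what a row does not reach only later rows make up. A row lasts 1/12 s, in which the tool goes at most 41.7 mm and 7.16 degrees, less where a joint would pass 70% of its speed; a pose out of reach is approached as far as the arm can. A call with a gripper value outside its range is refused whole. The fingers move at their own pace and stop on an object; "grip_force" is the grip in N (left out, the last holds). Time passes only in rows, so rows that repeat a pose let the fingers close. It gives the time, the measured TCP pose, the force, the opening and the grip force at its end, in the units of the state.
- state(): the state, without advancing time (a new reading comes with each control period).
- vision.snapshot(name): name is "scene" or "top" or "wrist"; returns (picture, depth): 400x640x3 uint8, blue, green, red; 400x640 float32, m along the optical axis (not along the pixel's ray), 0 where there is no reading.
- vision.camera_model(name): a dict with "camera_matrix" (3x3 intrinsics, pixels), "T" (4x4, takes a point from camera to world coordinates); the wrist camera has in their place "mount" (4x4, takes a point from camera to tool coordinates, whose origin is the TCP and whose axes are the flange's). Camera axes: x right, y down, z forward; pixel columns grow to the right and rows downward; lengths in m; the calibration is good to about 2 mm. A picture is of the moment at which its call begins: read the wrist's pose just before it. camera_model takes no time and is no camera call.
- ticket.job_done(): hands the job in; it is judged then, once.
Trained networks look in the newest picture that a camera, given by its name, has taken for a name from the list of things; names that differ only in an ending like _2 or _b are one class to them, and where a whole thing is asked for, a point or a joint stands for the part that bears it (a point fixed in the world has none). Each returns a list of dicts, best first, with "p" (0 to 1); they miss things now and then, are a little off and sometimes report something else, mostly with a low value. They report only what shows in the picture. A call takes as long as a camera call. They do not tell look-alikes from the thing itself.
- finder.outline_of(camera, name): "region" (400x640 bool, what is visible of it) and "pixel" ([column, row] in pixels, amid what is visible of it).
The state is a dict: "time_s": time; "qpos": joint angles; "joint_vel": joint speeds; "joint_efforts": joint torques, N m; "eef_pos": TCP position; "orientation": TCP orientation; "ft_force": force on the tool from outside, world axes, zero at the start; "ft_torque": the same for the moment, N m; "gripper_width": finger opening in m; "grip_force": force on a finger pad.
Only numpy, scipy, OpenCV 4.12 (cv2) and the standard library are available. Lean on these libraries where they do the work, as an engineer would, in place of code of your own. Each camera call takes 0.05 s, during which the arm holds its last target. There are 200 camera calls.

TASK

Lay out the change-gear set for the next lot: put each of the three gears flat, hub up, down inside the nest of its own size and colour, and snap the arbor forward out of its spring clips and lay it in the middle of the green V-rest, seated in both Vs. Set the parts down rather than dropping them, let go of everything, and leave the oil can standing where it is.

Things in the scene. Friction and masses are not known exactly. Their poses are not given: they have to be found in the camera images.
- gear_large: loose dark steel spur gear with 34 teeth and a blue web, 108 mm over the teeth, 14 mm thick, about 0.65 kg; a plain cylindrical hub with a blue end, 26 mm in diameter, stands up in the middle, from 14 mm to 42 mm above the underside (grasp it there, from above, at any yaw; keep the fingertips above 15 mm). It lies flat, hub up. Origin: centre of the underside; z up along the bore.
- gear_medium: loose dark steel spur gear with 26 teeth and a yellow web, 84 mm over the teeth, 14 mm thick, about 0.4 kg; a plain cylindrical hub with a yellow end, 26 mm in diameter, stands up in the middle, from 14 mm to 42 mm above the underside (grasp it there, from above, at any yaw; keep the fingertips above 15 mm). It lies flat, hub up. Origin: centre of the underside; z up along the bore.
- gear_small: loose dark steel spur gear with 18 teeth and a red web, 60 mm over the teeth, 14 mm thick, about 0.22 kg; a plain cylindrical hub with a red end, 26 mm in diameter, stands up in the middle, from 14 mm to 42 mm above the underside (grasp it there, from above, at any yaw; keep the fingertips above 15 mm). It lies flat, hub up. Origin: centre of the underside; z up along the bore.
- nest_large: fixed round wooden nest for the 108 mm gear: a dish 136 mm across with a blue floor 4 mm above the bench and a raised rim 5 mm wide, its top 10 mm above the bench; the recess is 124 mm across (8 mm to spare all round the gear). Origin: centre of the underside, on the bench; z up.
- nest_medium: fixed round wooden nest for the 84 mm gear: a dish 112 mm across with a yellow floor 4 mm above the bench and a raised rim 5 mm wide, its top 10 mm above the bench; the recess is 100 mm across (8 mm to spare all round the gear). Origin: centre of the underside, on the bench; z up.
- nest_small: fixed round wooden nest for the 60 mm gear: a dish 88 mm across with a red floor 4 mm above the bench and a raised rim 5 mm wide, its top 10 mm above the bench; the recess is 76 mm across (8 mm to spare all round the gear). Origin: centre of the underside, on the bench; z up.
- arbor: loose steel bar, 16 mm in diameter over its middle 120 mm, with 10 mm brass-coloured ends, 150 mm long overall, about 0.21 kg. Starts level in the two clips of the clip stand, axis 55 mm above the bench; grasp it from above at mid-length, between the clips (78 mm free). Origin: on its axis at mid-length; y along the bar (symmetrical).
- clip_stand: fixed stand: foot 115 x 170 mm, two plywood uprights 72 mm high (26 mm wide, faces at local x = +50 mm) carrying two C-shaped spring clips (12 mm wide) at local y = -45, +45 mm. Their mouths face local -x: draw the bar level that way (about 12 to 16 N for 12 mm; clear after 30 mm), not upwards. Origin: on the bench below the bar's axis at mid-length; x towards the uprights, y along the bar.
- v_rest: fixed green rest for the arbor: foot 70 x 125 mm, 8 mm thick, two upward V posts at local y = -45, +45 mm (12 mm thick, mouth about 48 mm wide, tops 51 mm up), 78 mm free between them. The bar lies along local y; seated, its axis is 38 mm above the bench over local x = 0. Origin: centre of the underside of the foot, on the bench.
- oil_can: loose copper oil can, body 60 mm in diameter, 98 mm tall, with a thin spout rising to 138 mm and 50 mm out along local x, 0.4 kg, standing beyond the work. A bystander. Origin: centre of its underside.
There are look-alikes about, which are no part of the job. Leave any white look-alike of the gear_large alone. What is shaped like the nest_small but turquoise is not meant.

How it is judged:
At the end, for the whole second after the job is handed in: Each gear flat, hub up, on its own nest's floor (centre within 11 mm, underside under 8 mm up, tilt under 0.08 rad); arbor in both Vs (axis 33-42 mm up, 8 mm across, 15 mm lengthwise, 0.1 rad); all released and at rest; oil can upright within 30 mm of its start (horizontal distance between gear_large and nest_large below 0.011 m and z of gear_large in the frame of nest_large below 0.008 m and angle between each of gear_large, gear_medium, gear_small's own z axis and vertical below 0.08 rad and linear speed of each of gear_large, gear_medium, gear_small, arbor below 0.02 m/s and horizontal distance between gear_medium and nest_medium below 0.011 m and z of gear_medium in the frame of nest_medium below 0.008 m and horizontal distance between gear_small and nest_small below 0.011 m and z of gear_small in the frame of nest_small below 0.008 m and x of arbor in the frame of v_rest between -0.008 and 0.008 m and y of arbor in the frame of v_rest between -0.015 and 0.015 m and z of arbor in the frame of v_rest between 0.033 and 0.042 m and angle between the y axis of arbor and the y axis of v_rest, either way round below 0.1 rad and angle between oil_can's own z axis and vertical below 0.15 rad and distance of oil_can from where it was at the start of the episode below 0.03 m); the robot touches nothing.
It fails at once if gear large is dropped: it falls free of the gripper faster than 0.8 m/s (from more than about 30 mm) (linear speed of gear_large above 0.8 m/s and contact force between gear_large and the fingers below 0.1 N).
It fails at once if gear medium is dropped: it falls free of the gripper faster than 0.8 m/s (from more than about 30 mm) (linear speed of gear_medium above 0.8 m/s and contact force between gear_medium and the fingers below 0.1 N).
It fails at once if gear small is dropped: it falls free of the gripper faster than 0.8 m/s (from more than about 30 mm) (linear speed of gear_small above 0.8 m/s and contact force between gear_small and the fingers below 0.1 N).
It fails at once if arbor is dropped: it falls free of the gripper faster than 0.8 m/s (from more than about 30 mm) (linear speed of arbor above 0.8 m/s and contact force between arbor and the fingers below 0.1 N).
It fails at once if the oil can is knocked over (angle between oil_can's own z axis and vertical above 0.5 rad).
It also fails if it takes over 109 s, if anything falls off the work surface, if the arm or the gripper's body presses on something with over 40 N, if the wrist force passes 120 N, or if a joint passes its speed limit or range.

## Working session

There is one attempt and no reset: what is moved stays moved. The work goes in short steps, Python scripts to look and compute and a tool call to move; the robot and the scene stay as the last step left them, time stands still between calls to the robot, and variables do not carry over. Pictures are saved under pics/ and viewed, at most 14 in all, crops included, and the job is handed in when it is done.

Besides the shell and the picture viewer there is one more tool, called as a command line: name --argument value ..., lists and objects as JSON in quotes. drive_tool: Moves the arm, as the interface text tells. Its arguments: {"type":"object","properties":{"series":{"type":"array"},"grip_force":{"type":"number"}},"required":["series"]}

```bash
mkdir -p pics; ls
python3 - <<'E'
from plant import state, vision, ticket, finder, env
import cv2,numpy as np
print(state()); print(env.grip_point_offset)
for n in("scene","top"):
    p,d=vision.snapshot(n); cv2.imwrite(f"pics/{n}0.png",p); np.save(f"{n}0.npy",d)
    print(vision.camera_model(n))
print(vision.camera_model("wrist"))
E
```

```text
pics
{'time_s': 0.0, 'qpos': array([-1.25721548,  0.33390736,  0.03987545,  1.46627279, -0.01336371,
        1.34327474, -0.05851372]), 'joint_vel': array([ 0.00047527, -0.00050012, -0.00112176, -0.0009225 , -0.00153895,
       -0.00029582, -0.00036023]), 'joint_efforts': array([-4.76122332e-04, -6.56346846e+01,  1.33475807e+00, -4.03797662e+01,
       -5.99015853e-02,  4.46744997e-02,  1.16830838e-04]), 'eef_pos': array([0.26060754, 0.59496595, 0.22166085]), 'orientation': array([-9.23187396e-05,  2.04940108e-01,  9.78774190e-01, -7.93138856e-04]), 'ft_force': array([ 0.19324828, -0.50813856, -0.63633747]), 'ft_torque': array([-0.0010285 ,  0.03425292, -0.01738756]), 'grip_force': 0.0, 'gripper_width': 0.08684742210205927}
0.0187
{'camera_matrix': array([[367.25046645,   0.        , 318.35944676],
       [  0.        , 367.25046645, 200.97676558],
       [  0.        ,   0.        ,   1.        ]]), 'T': array([[ 0.35127832,  0.68604081, -0.63714327,  1.13059241],
       [ 0.93626455, -0.25993568,  0.23630941, -0.18951235],
       [-0.00349836, -0.67954503, -0.73362546,  0.70084043]
[... 312 characters left out ...]
-0.99593523,  0.08825107, -0.01802128,  0.00219622],
       [-0.00335827, -0.23631845, -0.97166986,  1.05760141],
       [ 0.        ,  0.        ,  0.        ,  1.        ]])}
{'camera_matrix': array([[293.82848948,   0.        , 313.97313265],
       [  0.        , 293.82848948, 195.10536389],
       [  0.        ,   0.        ,   1.        ]]), 'mount': array([[ 1.33425455e-03, -9.61067108e-01, -2.76311842e-01,
         7.46590094e-02],
       [ 9.99998876e-01,  1.09335367e-03,  1.02589450e-03,
        -3.82767260e-04],
       [-6.83846889e-04, -2.76312900e-01,  9.61067487e-01,
        -1.61973601e-01],
       [ 0.00000000e+00,  0.00000000e+00,  0.00000000e+00,
         1.00000000e+00]])}
```

View pics/top0.png

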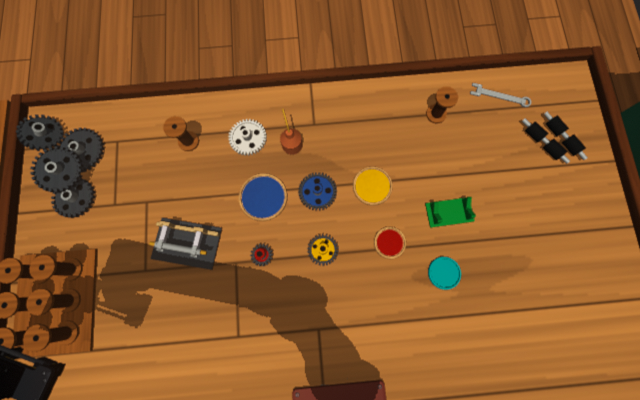

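View pics/scene0.png

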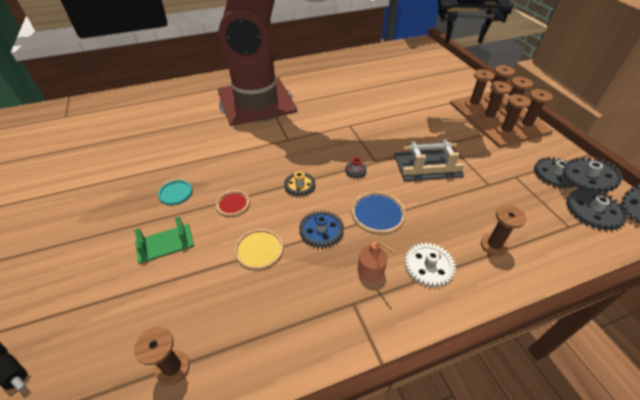

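Top view candidates: the large gear is blue at (318,191), with a white look-alike at (247,137). The medium gear is at (323,249) and the small one at (262,254). Nests are blue (263,197), yellow (372,186) and red (390,242), with the turquoise decoy at (444,272). The V-rest is at (450,211), the clip stand at (187,243) and the oil can at (291,140). I choose by colour.

```bash
cat > h.py <<'E'
from plant import state, vision, ticket, finder, env
import cv2,numpy as np
from scipy.spatial.transform import Rotation as R
def TK(n,s=None):
    m=vision.camera_model(n)
    if n!="wrist": return m["T"],m["camera_matrix"]
    s=s or state(); T=np.eye(4); q=s["orientation"]; T[:3,:3]=R.from_quat(q[[1,2,3,0]]).as_matrix(); T[:3,3]=s["eef_pos"]
    return T@m["mount"],m["camera_matrix"]
def cloud(n,d,s=None):
    T,K=TK(n,s); v,u=np.mgrid[:400,:640]
    P=np.stack([(u-K[0,2])/K[0,0]*d,(v-K[1,2])/K[1,1]*d,d],-1)
    return P@T[:3,:3].T+T[:3,3]
def ray(n,uv,z,s=None):
    T,K=TK(n,s); r=T[:3,:3]@np.linalg.inv(K)@np.array([*uv,1.]); return T[:3,3]+r*(z-T[2,3])/r[2]
E
python3 - <<'E'
from h import *
for cam in("top","scene"):
    p,d=vision.snapshot(cam); P=cloud(cam,d)
    for n in["gear_large","gear_medium","gear_small","nest_large","nest_medium","nest_small","arbor","clip_stand","v_rest","oil_can"]:
        for r in finder.outline_of(cam,n)[:3]:
            g=r["region"]&(d>0); 
            if r["p"]<.2 or g.sum()<20: continue
            Q=P[g]; mm=np.median(Q,0); hb=Q[Q[:,2]>.034]
            h=(hb[:,:2].min(0)+hb[:,:2].max(0))/2 if len(hb)>3 else 0
            (c,sz,a)=cv2.minAreaRect((Q[:,:2]*1000).astype(np.float32))
            print(cam,n,round(r["p"],2),r["pixel"],"med",mm.round(3),"rect",np.round(c),np.round(sz),round(a,1),"hub",np.round(h,3),len(hb),"z95",np.percentile(Q[:,2],95).round(3))
    if cam=="top": a=cv2.resize(p[205:285,135:235],None,fx=4,fy=4,interpolation=2); b=cv2.resize(p[180:300,400:500],None,fx=4,fy=4,interpolation=2); cv2.imwrite("pics/c1.png",np.hstack([cv2.copyMakeBorder(a,0,160,0,0,0),b]))
E
```

```text
top gear_large 0.83 [321.0, 189.9] med [0.613 0.006 0.012] rect [616.   6.] [107. 106.] 10.8 hub [0.616 0.007] 76 z95 0.042
top gear_large 0.73 [244.7, 137.3] med [0.79  0.192 0.012] rect [797. 194.] [106. 107.] 77.7 hub [0.796 0.194] 75 z95 0.042
top gear_medium 0.57 [321.7, 248.8] med [0.451 0.006 0.012] rect [452.   4.] [79. 73.] 86.3 hub [0.453 0.006] 84 z95 0.044
top gear_small 0.83 [260.8, 254.1] med [0.451 0.17  0.014] rect [453. 173.] [58. 54.] 51.7 hub [0.454 0.171] 86 z95 0.044
top nest_large 0.71 [262.8, 198.0] med [0.615 0.16  0.005] rect [615. 160.] [134. 134.] 75.3 hub 0 0 z95 0.011
top nest_medium 0.68 [376.1, 184.3] med [ 0.619 -0.15   0.005] rect [ 619. -150.] [107. 111.] 84.3 hub 0 0 z95 0.011
top nest_small 0.69 [390.5, 238.8] med [ 0.457 -0.177  0.006] rect [ 457. -176.] [85. 91.] 77.9 hub 0 0 z95 0.012
top nest_small 0.64 [442.7, 272.3] med [ 0.362 -0.312  0.006] rect [ 362. -311.] [84. 85.] 12.6 hub 0 0 z95 0.012
top arbor 0.83 [174.2, 249.9] med [0.487 0.381 0.06 ] rect [491. 387.] [168.  21.] 75.8 hub [0.487 0.378] 273 z95 0.065
top clip_stand 0.69 [189.6, 240
[... 1843 characters left out ...]
0.362 0.011] rect [502. 381.] [183. 120.] 75.0 hub [0.509 0.371] 399 z95 0.065
scene clip_stand 0.62 [427.2, 146.6] med [0.483 0.381 0.057] rect [446. 390.] [146.  95.] 74.4 hub [0.482 0.379] 215 z95 0.062
scene v_rest 0.76 [163.3, 242.4] med [ 0.527 -0.351  0.008] rect [ 507. -351.] [103. 128.] 2.1 hub [ 0.521 -0.349] 211 z95 0.045
scene v_rest 0.43 [322.7, 229.0] med [0.621 0.005 0.01 ] rect [610.  10.] [106. 115.] 68.9 hub [0.614 0.009] 97 z95 0.04
scene oil_can 0.78 [371.6, 263.4] med [0.772 0.061 0.06 ] rect [739.  79.] [ 56. 104.] 64.1 hub [0.761 0.068] 678 z95 0.096
scene oil_can 0.31 [297.8, 182.2] med [0.459 0.005 0.012] rect [449.   6.] [89. 83.] 48.1 hub [0.45  0.009] 71 z95 0.041
```

View pics/c1.png

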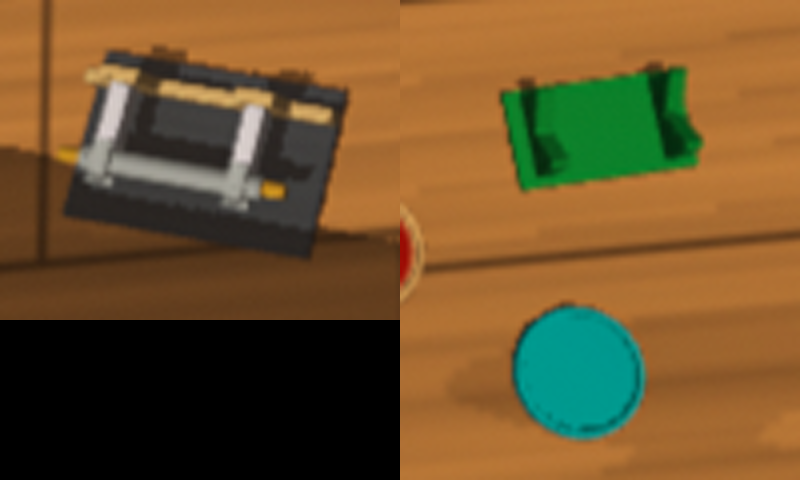

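The crop shows the clip mouths facing the robot (-x world) with the uprights on the far side. The green V-rest is clear of the turquoise decoy at (444,272 in the full picture).

The rows are not in the units I measure in: shifts go in shares of 800 mm and turns go in shares of 360 degrees. I convert before sending: -461 mm is -0.5763, -410 mm is -0.5125, 66.4 degrees is 0.1844.

drive_tool --series '[[1, [-0.5125, -0.5763, 0.075], [0, 0, 0.1844]], [1, [-0.5125, -0.5763, 0.075], [0, 0, 0.1844]], [1, [-0.5125, -0.5763, 0.075], [0, 0, 0.1844]], [1, [-0.5125, -0.5763, 0.075], [0, 0, 0.1844]], [1, [-0.5125, -0.5763, 0.075], [0, 0, 0.1844]], [1, [-0.5125, -0.5763, 0.075], [0, 0, 0.1844]], [1, [-0.5125, -0.5763, 0.075], [0, 0, 0.1844]], [1, [-0.5125, -0.5763, 0.075], [0, 0, 0.1844]], [1, [-0.5125, -0.5763, 0.075], [0, 0, 0.1844]], [1, [-0.5125, -0.5763, 0.075], [0, 0, 0.1844]]]' --grip_force 30

```text
time_s: 2.03
eef_pos: [0.3891, 0.1991, 0.1823]
orientation: [-0.0, 0.71, 0.704, 0.0]
ft_force: [0.7, -0.0, -0.1]
gripper_width: 0.0871
grip_force: 0.0
```

```bash
cat >> h.py <<'E'
def rel(xyz,yaw,pr=True):
    "mm shift in tool axes and rotvec deg to TCP xyz with tool y at world yaw (deg), pointing down"
    s=state(); Rc=R.from_quat(s["orientation"][[1,2,3,0]]); c,sn=np.cos(np.radians(yaw)),np.sin(np.radians(yaw))
    Rt=R.from_matrix(np.array([[-sn,c,0],[c,sn,0],[0,0,-1.]]))
    print("t",round(s["time_s"],2),"pos",s["eef_pos"].round(4),"shift",np.round(Rc.inv().apply(np.array(xyz)-s["eef_pos"])*1000,1),"turn",np.round((Rc.inv()*Rt).as_rotvec(degrees=True),1))
E
python3 -c "
from h import *
rel([.4515,.0075,.15],0)"
```

```text
t 2.03 pos [0.3891 0.1991 0.1823] shift [-191.1   64.    32.1] turn [ 0.  -0.1 -0.5]
```

To row units: -191 mm is -0.2388, 64 mm is 0.08.

drive_tool --series '[[1, [-0.2388, 0.08, 0.04], [0, 0, 0]], [1, [-0.2388, 0.08, 0.04], [0, 0, 0]], [1, [-0.2388, 0.08, 0.04], [0, 0, 0]], [1, [-0.2388, 0.08, 0.04], [0, 0, 0]], [1, [-0.2388, 0.08, 0.04], [0, 0, 0]], [1, [-0.2388, 0.08, 0.04], [0, 0, 0]], [1, [-0.2388, 0.08, 0.04], [0, 0, 0]], [1, [-0.2388, 0.08, 0.04], [0, 0, 0]]]'

```text
time_s: 2.7
eef_pos: [0.4526, 0.0104, 0.1503]
orientation: [-0.0, 0.708, 0.707, 0.0]
ft_force: [0.1, 0.4, 0.0]
gripper_width: 0.0871
grip_force: 0.0
```

```bash
cat >> h.py <<'E'
def hubfit(name,zmin=.03,z0=.042,near=None,r=.03):
    "hub-top centre from wrist depth near a guessed xy"
    s=state(); p,d=vision.snapshot("wrist"); P=cloud("wrist",d,s)
    m=(d>0)&(P[...,2]>zmin)&(P[...,2]<z0+.012)&(np.hypot(P[...,0]-near[0],P[...,1]-near[1])<r)
    c=P[m]; (x,y),rad=cv2.minEnclosingCircle((c[:,:2]*1000).astype(np.float32))
    print(name,"hub",m.sum(),"circle",round(x,1),round(y,1),round(rad,1),"z",np.percentile(c[:,2],90).round(4)); return p,P
E
python3 -c "
from h import *
p,P=hubfit('m',near=[.4515,.0075]); cv2.imwrite('pics/w1.png',p)
rel([.4515,.0075,.018],0)"
```

```text
m hub 627 circle 452.4 7.4 13.4 z 0.0429
t 2.75 pos [0.4526 0.011  0.1503] shift [ -3.5  -1.1 132.3] turn [ 0. -0.  0.]
```

View pics/w1.png

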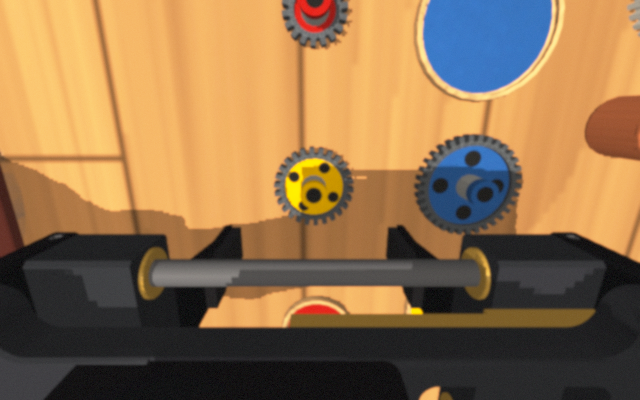

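The wrist view shows the yellow gear at (314,186) between the open fingers, with the blue gear at (470,185) and the red one at (316,10). The hub fit is clean, so I'm going down to grasp it.

To row units: 132 mm is 0.165, 125 mm is 0.1563.

drive_tool --series '[[1, [-0.0013, 0, 0.05], [0, 0, 0]], [1, [-0.0013, 0, 0.1], [0, 0, 0]], [1, [-0.0013, 0, 0.1375], [0, 0, 0]], [1, [-0.0013, 0, 0.1563], [0, 0, 0]], [1, [-0.0013, 0, 0.165], [0, 0, 0]], [1, [-0.0013, 0, 0.165], [0, 0, 0]], [0.2, [-0.0013, 0, 0.165], [0, 0, 0]], [0.2, [-0.0013, 0, 0.165], [0, 0, 0]], [0.2, [-0.0013, 0, 0.165], [0, 0, 0]], [0.2, [-0.0013, 0, 0.165], [0, 0, 0]]]'

```text
time_s: 3.58
eef_pos: [0.4535, 0.0093, 0.0192]
orientation: [0.0, 0.707, 0.707, 0.001]
ft_force: [-0.7, 0.1, 0.4]
gripper_width: 0.0681
grip_force: 0.0
```

drive_tool --series '[[0.1, [0, 0, 0], [0, 0, 0]], [0.1, [0, 0, 0], [0, 0, 0]], [0.1, [0, 0, 0], [0, 0, 0]], [0.1, [0, 0, 0], [0, 0, 0]], [0.1, [0, 0, 0], [0, 0, 0]], [0.1, [0, 0, 0], [0, 0, 0]]]'

```text
time_s: 4.08
eef_pos: [0.4527, 0.0089, 0.0182]
orientation: [-0.0, 0.707, 0.707, -0.0]
ft_force: [-0.5, 0.4, 0.4]
gripper_width: 0.0286
grip_force: 0.0
```

To row units: -90 mm is -0.1125, -50 mm is -0.0625.

drive_tool --series '[[0.1, [0, 0, 0], [0, 0, 0]], [0.1, [0, 0, 0], [0, 0, 0]], [0.1, [0, 0, 0], [0, 0, 0]], [0.1, [0, 0, -0.025], [0, 0, 0]], [0.1, [0, 0, -0.0625], [0, 0, 0]], [0.1, [0, 0, -0.1125], [0, 0, 0]], [0.1, [0, 0, -0.1125], [0, 0, 0]]]'

```text
time_s: 4.67
eef_pos: [0.456, 0.0089, 0.1139]
orientation: [0.002, 0.708, 0.706, 0.004]
ft_force: [3.0, -0.4, -3.4]
gripper_width: 0.0256
grip_force: 30.0
```

```bash
python3 -c "
from h import *
s=state(); print(s['gripper_width'],s['grip_force'])
rel([.6185,-.149,.108],0)
rel([.6185,-.149,.022],0)"
```

```text
0.025582735650783367 29.999984353780746
t 4.67 pos [0.456  0.0089 0.1139] shift [-157.6  162.7    6.7] turn [ 0.4 -0.1 -0.1]
t 4.67 pos [0.456  0.0089 0.1139] shift [-157.8  162.1   92.7] turn [ 0.4 -0.1 -0.1]
```

To row units: 166 mm is 0.2075, -156 mm is -0.195.

drive_tool --series '[[0.1, [-0.0438, 0.045, 0], [0, 0, 0]], [0.1, [-0.075, 0.0788, 0], [0, 0, 0]], [0.1, [-0.1063, 0.1125, 0], [0, 0, 0]], [0.1, [-0.1375, 0.1463, 0], [0, 0, 0]], [0.1, [-0.1625, 0.1725, 0], [0, 0, 0]], [0.1, [-0.1838, 0.195, 0], [0, 0, 0]], [0.1, [-0.195, 0.2075, 0], [0, 0, 0]], [0.1, [-0.195, 0.2075, 0], [0, 0, 0]], [0.1, [-0.195, 0.2075, 0], [0, 0, 0]], [0.1, [-0.195, 0.2075, 0], [0, 0, 0]]]'

```text
time_s: 5.5
eef_pos: [0.6177, -0.1466, 0.1074]
orientation: [-0.001, 0.707, 0.707, -0.0]
ft_force: [0.8, 0.0, -4.0]
gripper_width: 0.0251
grip_force: 30.0
```

```bash
python3 -c "
from h import *
rel([.6185,-.1475,.022],0)
p,P=hubfit('m',near=[.6185,-.1475],zmin=.115,z0=.135); cv2.imwrite('pics/w2.png',p)
p,d=vision.snapshot('top');cv2.imwrite('pics/t2.png',p[100:300,200:500])
"
```

```text
t 5.5 pos [ 0.6177 -0.1466  0.1074] shift [-0.9  1.  85.4] turn [-0.1 -0.  -0. ]
m hub 2462 circle 618.5 -136.8 24.4 z 0.1422
```

View pics/w2.png

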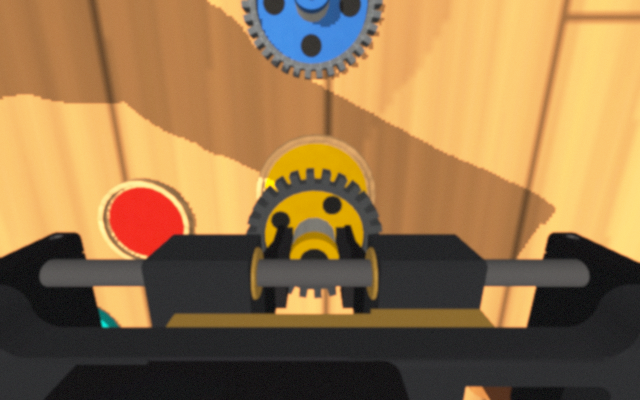

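The gear is held level at (315,215) over the yellow nest at (316,180), with the red nest at (147,220). Lowering now.

To row units: 85 mm is 0.1063, 84 mm is 0.105.

drive_tool --series '[[0.1, [0, 0.0013, 0.0375], [0, 0, 0]], [0.1, [0, 0.0013, 0.0688], [0, 0, 0]], [0.1, [0, 0.0013, 0.0875], [0, 0, 0]], [0.1, [0, 0.0013, 0.0975], [0, 0, 0]], [0.1, [0, 0.0013, 0.1025], [0, 0, 0]], [0.1, [0, 0.0013, 0.105], [0, 0, 0]], [0.1, [0, 0.0013, 0.1063], [0, 0, 0]], [0.1, [0, 0.0013, 0.1063], [0, 0, 0]]]'

```text
time_s: 6.27
eef_pos: [0.6202, -0.1475, 0.0242]
orientation: [0.001, 0.707, 0.707, 0.0]
ft_force: [0.4, 0.4, -3.3]
gripper_width: 0.0253
grip_force: 30.0
```

To row units: -105 mm is -0.1313, -90 mm is -0.1125.

drive_tool --series '[[0.6, [0, 0, 0], [0, 0, 0]], [0.6, [0, 0, 0], [0, 0, 0]], [0.6, [0, 0, 0], [0, 0, 0]], [0.8, [0, 0, -0.0188], [0, 0, 0]], [1, [0, 0, -0.0625], [0, 0, 0]], [1, [0, 0, -0.1125], [0, 0, 0]], [1, [0, 0, -0.1313], [0, 0, 0]], [1, [0, 0, -0.1313], [0, 0, 0]]]'

```text
time_s: 6.93
eef_pos: [0.6222, -0.1486, 0.1346]
orientation: [0.003, 0.708, 0.707, 0.003]
ft_force: [0.6, 0.2, 0.2]
gripper_width: 0.0707
grip_force: 0.0
```

```bash
python3 -c "
from h import *
rel([.615,.008,.125],0)
hubfit('m',near=[.6185,-.1475],zmin=.037,z0=.046)
s=state();p,d=vision.snapshot('wrist');P=cloud('wrist',d,s)
for n in ['nest_medium','gear_large']:
  for r in finder.outline_of('wrist',n)[:2]:
    g=r['region']&(d>0); print(n,r['p'],r['pixel'],np.round(cv2.minEnclosingCircle((P[g][:,:2]*1000).astype(np.float32))[0]))
"
```

```text
t 6.93 pos [ 0.6222 -0.1486  0.1346] shift [156.6  -7.5   9.4] turn [ 0.5  0.  -0.1]
m hub 721 circle 620.6 -148.7 13.4 z 0.0469
nest_medium 0.82 [303.5, 154.7] [ 618. -148.]
gear_large 0.89 [306.0, 31.5] [616.   6.]
```

Medium gear is placed within about 2 mm. Next is the large gear.

To row units: 156 mm is 0.195, 140 mm is 0.175.

drive_tool --series '[[1, [0.05, -0.0025, 0], [0, 0, 0]], [1, [0.1, -0.005, 0], [0, 0, 0]], [1, [0.1438, -0.005, 0], [0, 0, 0]], [1, [0.175, -0.005, 0], [0, 0, 0]], [1, [0.195, -0.005, 0], [0, 0, 0]], [1, [0.195, -0.005, 0], [0, 0, 0]], [1, [0.195, -0.005, 0], [0, 0, 0]], [1, [0.195, -0.005, 0], [0, 0, 0]]]'

```text
time_s: 7.8
eef_pos: [0.6152, 0.0074, 0.1277]
orientation: [-0.0, 0.708, 0.706, -0.001]
ft_force: [-0.6, -1.2, 0.7]
gripper_width: 0.0871
grip_force: 0.0
```

```bash
python3 -c "
from h import *
p,P=hubfit('L',near=[.615,.0075],zmin=.034)
rel([.615,.0075,.018],0); cv2.imwrite('pics/w3.png',p)"
```

```text
L hub 721 circle 616.2 8.1 13.4 z 0.0429
t 7.85 pos [0.6153 0.0069 0.1278] shift [  0.7  -0.3 109.8] turn [-0.   0.1 -0.2]
```

To row units: 110 mm is 0.1375, 106 mm is 0.1325.

drive_tool --series '[[1, [0.0013, 0.0013, 0.0438], [0, 0, 0]], [1, [0.0013, 0.0013, 0.0875], [0, 0, 0]], [1, [0.0013, 0.0013, 0.1188], [0, 0, 0]], [0.8, [0.0013, 0.0013, 0.1325], [0, 0, 0]], [0.1, [0.0013, 0.0013, 0.1375], [0, 0, 0]], [0.1, [0.0013, 0.0013, 0.1375], [0, 0, 0]], [0.1, [0.0013, 0.0013, 0.1375], [0, 0, 0]], [0.1, [0.0013, 0.0013, 0.1375], [0, 0, 0]], [0.1, [0.0013, 0.0013, 0.1375], [0, 0, 0]], [0.1, [0.0013, 0.0013, 0.1375], [0, 0, 0]]]' --grip_force 45

```text
time_s: 8.68
eef_pos: [0.6174, 0.0098, 0.0193]
orientation: [0.0, 0.707, 0.707, 0.001]
ft_force: [-0.5, -0.0, 0.0]
gripper_width: 0.0483
grip_force: 0.0
```

drive_tool --series '[[0.1, [0, 0, 0], [0, 0, 0]], [0.1, [0, 0, 0], [0, 0, 0]], [0.1, [0, 0, 0], [0, 0, 0]], [0.1, [0, 0, 0], [0, 0, 0]], [0.1, [0, 0, 0], [0, 0, 0]]]'

```text
time_s: 9.1
eef_pos: [0.6165, 0.0098, 0.0183]
orientation: [-0.0, 0.707, 0.707, -0.0]
ft_force: [-1.6, 1.1, 3.9]
gripper_width: 0.0252
grip_force: 45.0
```

```bash
python3 -c "
from h import *
rel([.615,.1605,.022],0)"
```

```text
t 9.1 pos [0.6165 0.0098 0.0183] shift [150.7  -1.6  -3.7] turn [-0. -0. -0.]
```

To row units: 152 mm is 0.19, 148 mm is 0.185.

drive_tool --series '[[0.1, [0, 0, -0.025], [0, 0, 0]], [0.1, [0, 0, -0.0563], [0, 0, 0]], [0.1, [0.025, 0, -0.075], [0, 0, 0]], [0.1, [0.0625, 0, -0.075], [0, 0, 0]], [0.1, [0.1, 0, -0.075], [0, 0, 0]], [0.1, [0.1375, -0.0013, -0.075], [0, 0, 0]], [0.1, [0.1688, -0.0013, -0.075], [0, 0, 0]], [0.1, [0.185, -0.0013, -0.075], [0, 0, 0]], [0.1, [0.19, -0.0013, -0.075], [0, 0, 0]], [0.1, [0.19, -0.0013, -0.075], [0, 0, 0]]]'

```text
time_s: 9.93
eef_pos: [0.6151, 0.1627, 0.0772]
orientation: [-0.0, 0.707, 0.708, -0.001]
ft_force: [-0.2, -0.5, -7.7]
gripper_width: 0.0251
grip_force: 45.0
```

To row units: 55.5 mm is 0.0694, 54 mm is 0.0675.

drive_tool --series '[[0.1, [0, 0, 0], [0, 0, 0]], [0.1, [0, 0, 0.025], [0, 0, 0]], [0.1, [0, 0, 0.045], [0, 0, 0]], [0.1, [0, 0, 0.0575], [0, 0, 0]], [0.1, [0, 0, 0.0638], [0, 0, 0]], [0.1, [0, 0, 0.0675], [0, 0, 0]], [0.1, [0, 0, 0.0694], [0, 0, 0]], [0.1, [0, 0, 0.0694], [0, 0, 0]], [0.1, [0, 0, 0.0694], [0, 0, 0]]]'

```text
time_s: 10.68
eef_pos: [0.6164, 0.1617, 0.0234]
orientation: [0.0, 0.707, 0.707, 0.0]
ft_force: [-0.4, -0.1, -6.6]
gripper_width: 0.025
grip_force: 45.0
```

To row units: -105 mm is -0.1313, -90 mm is -0.1125.

drive_tool --series '[[0.6, [0, 0, 0.0006], [0, 0, 0]], [0.6, [0, 0, 0.0006], [0, 0, 0]], [0.6, [0, 0, 0.0006], [0, 0, 0]], [0.8, [0, 0, -0.0188], [0, 0, 0]], [1, [0, 0, -0.0625], [0, 0, 0]], [1, [0, 0, -0.1125], [0, 0, 0]], [1, [0, 0, -0.1313], [0, 0, 0]], [1, [0, 0, -0.1313], [0, 0, 0]]]'

```text
time_s: 11.35
eef_pos: [0.619, 0.1621, 0.1335]
orientation: [0.002, 0.708, 0.707, 0.004]
ft_force: [0.2, 0.2, -0.3]
gripper_width: 0.0704
grip_force: 0.0
```

```bash
python3 -c "
from h import *
hubfit('L',near=[.615,.1605],zmin=.037,z0=.046)
s=state();p,d=vision.snapshot('wrist');P=cloud('wrist',d,s)
for r in finder.outline_of('wrist','nest_large')[:2]:
    g=r['region']&(d>0); print(r['p'],r['pixel'],np.round(cv2.minEnclosingCircle((P[g][:,:2]*1000).astype(np.float32)),0) if 0 else cv2.minEnclosingCircle((P[g][:,:2]*1000).astype(np.float32)))
rel([.4525,.172,.125],0)"
```

```text
L hub 723 circle 617.3 160.0 13.6 z 0.047
0.65 [292.7, 150.1] ((615.1583862304688, 159.61154174804688), 69.7081069946289)
t 11.5 pos [0.6158 0.1619 0.1278] shift [  10.  -163.3    2.7] turn [ 0. -0. -0.]
```

Large gear is placed within about 2 mm. Now the small gear.

To row units: -163 mm is -0.2038, -145 mm is -0.1813.

drive_tool --series '[[1, [0.0025, -0.05, 0], [0, 0, 0]], [1, [0.0063, -0.1, 0], [0, 0, 0]], [1, [0.01, -0.1438, 0], [0, 0, 0]], [1, [0.0125, -0.1813, 0], [0, 0, 0]], [1, [0.0125, -0.2038, 0], [0, 0, 0]], [1, [0.0125, -0.2038, 0], [0, 0, 0]], [1, [0.0125, -0.2038, 0], [0, 0, 0]], [1, [0.0125, -0.2038, 0], [0, 0, 0]]]'

```text
time_s: 12.17
eef_pos: [0.4532, 0.1719, 0.1275]
orientation: [0.0, 0.707, 0.707, -0.0]
ft_force: [1.0, 0.3, 0.4]
gripper_width: 0.0867
grip_force: 0.0
```

```bash
python3 -c "
from h import *
p,P=hubfit('S',near=[.4525,.172],zmin=.034)
rel([.4525,.172,.018],0)"
```

```text
S hub 726 circle 453.6 172.9 13.4 z 0.043
t 12.22 pos [0.4536 0.1717 0.1275] shift [  0.3  -1.1 109.5] turn [ 0.   0.  -0.1]
```

drive_tool --series '[[1, [0.0013, 0, 0.0438], [0, 0, 0]], [1, [0.0013, 0, 0.0875], [0, 0, 0]], [1, [0.0013, 0, 0.1188], [0, 0, 0]], [0.8, [0.0013, 0, 0.1325], [0, 0, 0]], [0.1, [0.0013, 0, 0.1375], [0, 0, 0]], [0.1, [0.0013, 0, 0.1375], [0, 0, 0]], [0.1, [0.0013, 0, 0.1375], [0, 0, 0]], [0.1, [0.0013, 0, 0.1375], [0, 0, 0]], [0.1, [0.0013, 0, 0.1375], [0, 0, 0]], [0.1, [0.0013, 0, 0.1375], [0, 0, 0]]]' --grip_force 30

```text
time_s: 13.05
eef_pos: [0.4535, 0.1734, 0.0187]
orientation: [-0.0, 0.707, 0.707, 0.001]
ft_force: [0.6, 0.1, -0.9]
gripper_width: 0.0482
grip_force: 0.0
```

drive_tool --series '[[0.1, [0, 0, 0], [0, 0, 0]], [0.1, [0, 0, 0], [0, 0, 0]], [0.1, [0, 0, 0], [0, 0, 0]], [0.1, [0, 0, 0], [0, 0, 0]], [0.1, [0, 0, 0], [0, 0, 0]], [0.1, [0, 0, 0], [0, 0, 0]]]'

```text
time_s: 13.55
eef_pos: [0.4529, 0.173, 0.0179]
orientation: [-0.0, 0.707, 0.707, 0.0]
ft_force: [-0.2, 0.2, 4.1]
gripper_width: 0.0256
grip_force: 30.0
```

```bash
python3 -c "
from h import *
rel([.4565,-.1755,.022],0)"
```

```text
t 13.55 pos [0.4529 0.173  0.0179] shift [-348.5    3.9   -4.2] turn [ 0.  -0.  -0.1]
```

drive_tool --series '[[0.1, [0, 0, -0.0313], [0, 0, 0]], [0.1, [0, 0, -0.075], [0, 0, 0]], [0.1, [-0.0313, 0, -0.0875], [0, 0, 0]], [0.1, [-0.075, 0.0013, -0.0875], [0, 0, 0]], [0.1, [-0.125, 0.0025, -0.0875], [0, 0, 0]], [0.1, [-0.175, 0.0025, -0.0875], [0, 0, 0]], [0.1, [-0.225, 0.0038, -0.0875], [0, 0, 0]], [0.1, [-0.275, 0.0038, -0.0875], [0, 0, 0]], [0.1, [-0.325, 0.005, -0.0875], [0, 0, 0]], [0.1, [-0.3688, 0.005, -0.0875], [0, 0, 0]]]'

```text
time_s: 14.38
eef_pos: [0.4559, -0.1245, 0.0877]
orientation: [0.0, 0.708, 0.707, 0.0]
ft_force: [1.4, -0.7, -2.6]
gripper_width: 0.0253
grip_force: 30.0
```

```bash
python3 -c "
from h import *
rel([.4565,-.1755,.088],0)"
```

```text
t 14.38 pos [ 0.4559 -0.1245  0.0877] shift [-51.    0.7  -0.3] turn [ 0.  -0.  -0.1]
```

To row units: 65.5 mm is 0.0819, 64 mm is 0.08.

drive_tool --series '[[0.1, [-0.0313, 0, 0], [0, 0, 0]], [0.1, [-0.0538, 0, 0], [0, 0, 0]], [0.1, [-0.0663, 0, 0], [0, 0, 0]], [0.1, [-0.0663, 0, 0.0188], [0, 0, 0]], [0.1, [-0.0663, 0, 0.0438], [0, 0, 0]], [0.1, [-0.0663, 0, 0.0625], [0, 0, 0]], [0.1, [-0.0663, 0, 0.075], [0, 0, 0]], [0.1, [-0.0663, 0, 0.08], [0, 0, 0]], [0.1, [-0.0663, 0, 0.0819], [0, 0, 0]], [0.1, [-0.0663, 0, 0.0819], [0, 0, 0]]]'

```text
time_s: 15.22
eef_pos: [0.4562, -0.1752, 0.0224]
orientation: [-0.0, 0.708, 0.707, -0.0]
ft_force: [0.1, 0.6, -1.8]
gripper_width: 0.0251
grip_force: 30.0
```

To row units: -130 mm is -0.1625, -90 mm is -0.1125.

drive_tool --series '[[0.1, [0, 0, 0], [0, 0, 0]], [0.6, [0, 0, 0.0006], [0, 0, 0]], [0.6, [0, 0, 0.0006], [0, 0, 0]], [0.6, [0, 0, 0.0006], [0, 0, 0]], [0.8, [0, 0, -0.0188], [0, 0, 0]], [1, [0, 0, -0.0625], [0, 0, 0]], [1, [0, 0, -0.1125], [0, 0, 0]], [1, [0, 0, -0.1625], [0, 0, 0]], [1, [0, 0, -0.1625], [0, 0, 0]]]'

```text
time_s: 15.97
eef_pos: [0.4601, -0.177, 0.1589]
orientation: [0.003, 0.708, 0.706, 0.004]
ft_force: [1.8, -0.6, 0.5]
gripper_width: 0.0706
grip_force: 0.0
```

```bash
python3 -c "
from h import *
hubfit('S',near=[.4565,-.1755],zmin=.037,z0=.046)
s=state();p,d=vision.snapshot('wrist');P=cloud('wrist',d,s)
for r in finder.outline_of('wrist','nest_small')[:3]:
    g=r['region']&(d>0); print(r['p'],r['pixel'],cv2.minEnclosingCircle((P[g][:,:2]*1000).astype(np.float32)))
rel([.489,.381,.22],-14)"
```

```text
S hub 606 circle 457.6 -175.3 13.3 z 0.0471
0.92 [299.0, 159.1] ((455.7122802734375, -177.12484741210938), 45.39434814453125)
0.55 [245.7, 304.4] ((387.2313537597656, -268.9161682128906), 90.1080322265625)
t 16.12 pos [ 0.4569 -0.1746  0.1525] shift [555.7  32.1 -66.7] turn [ 0.1 -0.1 14. ]
```

All three gears are seated. I'll take a close look at the V-rest while nearby.

To row units: -220 mm is -0.275, 65 mm is 0.0813.

drive_tool --series '[[0.5, [-0.275, 0.0813, -0.075], [0, 0, 0]], [0.5, [-0.275, 0.0813, -0.075], [0, 0, 0]], [0.5, [-0.275, 0.0813, -0.075], [0, 0, 0]], [0.5, [-0.275, 0.0813, -0.075], [0, 0, 0]], [0.5, [-0.275, 0.0813, -0.075], [0, 0, 0]], [0.5, [-0.275, 0.0813, -0.075], [0, 0, 0]], [0.5, [-0.275, 0.0813, -0.075], [0, 0, 0]], [0.5, [-0.275, 0.0813, -0.075], [0, 0, 0]], [0.5, [-0.275, 0.0813, -0.075], [0, 0, 0]]]'

```text
time_s: 16.87
eef_pos: [0.5206, -0.3948, 0.2102]
orientation: [-0.001, 0.708, 0.706, -0.001]
ft_force: [-0.4, 0.8, -0.0]
gripper_width: 0.0448
grip_force: 0.0
```

Run:
```python
from h import *
s=state();p,d=vision.snapshot('wrist');P=cloud('wrist',d,s); cv2.imwrite('pics/v.png',p)
r=finder.outline_of('wrist','v_rest')[0]; g=r['region']&(d>0); Q=P[g]
print(r['p'],r['pixel'])
for lo,hi in((.004,.012),(.0,.06),(.044,.056)):
    q=Q[(Q[:,2]>lo)&(Q[:,2]<hi)]; print(lo,hi,len(q),cv2.minAreaRect((q[:,:2]*1000).astype(np.float32)))
t=Q[Q[:,2]>.04]; 
for sel in(t[t[:,1]>-.353],t[t[:,1]<=-.353]): 
    print(len(sel),(sel.min(0)*1000).round(),(sel.max(0)*1000).round())
rel([.489,.381,.22],-14)
```

```text
0.72 [316.4, 135.6]
0.004 0.012 4512 ((524.2333374023438, -351.50970458984375), (70.15223693847656, 125.24079895019531), 2.91355037689209)
0.0 0.06 5892 ((524.4943237304688, -351.4920654296875), (70.58782958984375, 125.2498550415039), 2.8323237895965576)
0.044 0.056 455 ((523.98974609375, -351.49761962890625), (56.05108642578125, 102.1015396118164), 2.8299612998962402)
350 [ 494. -314.   40.] [ 550. -300.   52.]
296 [ 498. -404.   40.] [ 554. -389.   52.]
t 16.97 pos [ 0.5213 -0.3936  0.2111] shift [774.7 -32.1  -7.7] turn [-0.1 -0.1 14. ]
```

View pics/v.png

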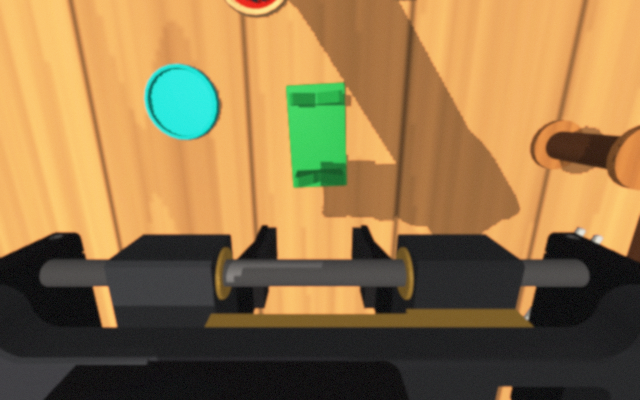

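The V-rest is at (317,135). Its footprint fits well: centre (524.2,-351.5), yaw 2.85°. On to the arbor.

To row units: 714 mm is 0.8925, -45 mm is -0.0563, 14 degrees is 0.0389.

drive_tool --series '[[0.5, [0.8925, -0.0563, 0], [0, 0, 0.0389]], [0.5, [0.8925, -0.0563, 0], [0, 0, 0.0389]], [0.5, [0.8925, -0.0563, 0], [0, 0, 0.0389]], [0.5, [0.8925, -0.0563, 0], [0, 0, 0.0389]], [0.5, [0.8925, -0.0563, 0], [0, 0, 0.0389]], [0.5, [0.8925, -0.0563, 0], [0, 0, 0.0389]], [0.5, [0.8925, -0.0563, 0], [0, 0, 0.0389]], [0.5, [0.8925, -0.0563, 0], [0, 0, 0.0389]], [0.5, [0.8925, -0.0563, 0], [0, 0, 0.0389]], [0.5, [0.8925, -0.0563, 0], [0, 0, 0.0389]]]'

```text
time_s: 17.8
eef_pos: [0.4951, 0.0126, 0.2121]
orientation: [-0.001, 0.787, 0.617, 0.001]
ft_force: [1.6, 0.3, 0.3]
gripper_width: 0.0438
grip_force: 0.0
```

```bash
python3 -c "
from h import *
rel([.478,.32,.21],-14)"
```

```text
t 17.8 pos [0.4951 0.0126 0.2121] shift [294.3 -90.3   3.1] turn [-0.1 -0.2  0.1]
```

To row units: 294 mm is 0.3675, -90 mm is -0.1125.

drive_tool --series '[[0.5, [0.3675, -0.1125, 0], [0, 0, 0]], [0.5, [0.3675, -0.1125, 0], [0, 0, 0]], [0.5, [0.3675, -0.1125, 0], [0, 0, 0]], [0.5, [0.3675, -0.1125, 0], [0, 0, 0]], [0.5, [0.3675, -0.1125, 0], [0, 0, 0]], [0.5, [0.3675, -0.1125, 0], [0, 0, 0]], [0.5, [0.3675, -0.1125, 0], [0, 0, 0]], [0.5, [0.3675, -0.1125, 0], [0, 0, 0]], [0.5, [0.3675, -0.1125, 0], [0, 0, 0]], [0.5, [0.3675, -0.1125, 0], [0, 0, 0]]]'

```text
time_s: 18.63
eef_pos: [0.4791, 0.3172, 0.2119]
orientation: [0.0, 0.787, 0.617, -0.001]
ft_force: [-0.7, -0.4, 0.1]
gripper_width: 0.0436
grip_force: 0.0
```

Run:
```python
from h import *
s=state();p,d=vision.snapshot('wrist');P=cloud('wrist',d,s); cv2.imwrite('pics/a.png',p)
for n,lo in(('clip_stand',-.01),('arbor',.045)):
  for r in finder.outline_of('wrist',n)[:2]:
    g=r['region']&(d>0); Q=P[g]; Q=Q[(Q[:,2]>lo)&(Q[:,2]<.08)]
    print(n,round(r['p'],2),r['pixel'],len(Q),cv2.minAreaRect((Q[:,:2]*1000).astype(np.float32)))
    if n=='arbor':
        print('axis',np.round(cv2.fitLine((Q[:,:2]*1000).astype(np.float32),cv2.DIST_HUBER,0,.01,.01).ravel(),3),'zmax',np.percentile(Q[:,2],97))
    else:
        q=Q[Q[:,2]<.02]; print('foot',cv2.minAreaRect((q[:,:2]*1000).astype(np.float32)),np.median(q[:,2]))
```

```text
clip_stand 0.88 [330.1, 114.2] 12286 ((504.1507568359375, 377.46539306640625), (180.263916015625, 119.34427642822266), 74.66934967041016)
foot ((504.1507568359375, 377.46539306640625), (180.263916015625, 119.34427642822266), 74.66934967041016) 0.009897498589605647
arbor 0.56 [304.4, 117.1] 1681 ((486.4037170410156, 380.1237487792969), (149.37060546875, 15.944649696350098), 75.15547180175781)
axis [2.58000e-01 9.66000e-01 4.87763e+02 3.84748e+02] zmax 0.06295817780871361
```

View pics/a.png

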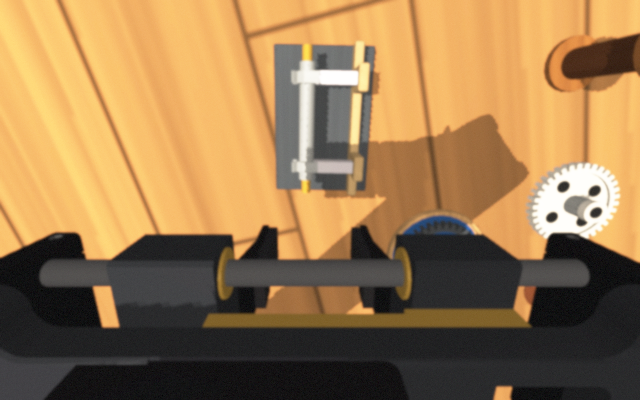

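The arbor fit is clean: centre (486.4,380.1), bar direction 75.1°. The bar runs from (307,50) to (306,190) in the image, with the uprights on the right.

```bash
python3 -c "
from h import *
rel([.4864,.3801,.13],-14.9);rel([.4864,.3801,.036],-14.9)"
```

```text
t 18.78 pos [0.4805 0.3147 0.2126] shift [ 64.8 -10.2  82.7] turn [-0.  -0.   0.8]
t 18.78 pos [0.4805 0.3147 0.2126] shift [ 64.8 -10.2 176.7] turn [-0.  -0.   0.8]
```

To row units: 82 mm is 0.1025, 80 mm is 0.1, 1 degrees is 0.0028.

drive_tool --series '[[0.5, [0.025, -0.005, 0.025], [0, 0, 0.0028]], [0.5, [0.0563, -0.01, 0.05], [0, 0, 0.0028]], [0.5, [0.075, -0.0125, 0.0775], [0, 0, 0.0028]], [0.5, [0.0813, -0.0125, 0.1], [0, 0, 0.0028]], [0.5, [0.0813, -0.0125, 0.1025], [0, 0, 0.0028]], [0.5, [0.0813, -0.0125, 0.1025], [0, 0, 0.0028]], [0.5, [0.0813, -0.0125, 0.1025], [0, 0, 0.0028]], [0.5, [0.0813, -0.0125, 0.1025], [0, 0, 0.0028]]]' --grip_force 45

```text
time_s: 19.45
eef_pos: [0.4877, 0.3808, 0.1323]
orientation: [-0.0, 0.794, 0.608, 0.001]
ft_force: [-0.1, -1.0, 0.3]
gripper_width: 0.0436
grip_force: 0.0
```

```bash
python3 -c "
from h import *
rel([.4864,.3801,.036],-14.9)"
```

```text
t 19.45 pos [0.4877 0.3808 0.1323] shift [-1.2 -1.1 96.3] turn [ 0.  -0.1 -0.3]
```

To row units: 95 mm is 0.1188, 90 mm is 0.1125.

drive_tool --series '[[0.5, [-0.0013, -0.0013, 0.0313], [0, 0, 0]], [0.5, [-0.0013, -0.0013, 0.0625], [0, 0, 0]], [0.5, [-0.0013, -0.0013, 0.0938], [0, 0, 0]], [0.5, [-0.0013, -0.0013, 0.1125], [0, 0, 0]], [0.5, [-0.0013, -0.0013, 0.1188], [0, 0, 0]], [0.5, [-0.0013, -0.0013, 0.1188], [0, 0, 0]], [0.05, [-0.0013, -0.0013, 0.1188], [0, 0, 0]], [0.05, [-0.0013, -0.0013, 0.1188], [0, 0, 0]], [0.05, [-0.0013, -0.0013, 0.1188], [0, 0, 0]], [0.05, [-0.0013, -0.0013, 0.1188], [0, 0, 0]]]'

```text
time_s: 20.28
eef_pos: [0.4859, 0.3814, 0.0365]
orientation: [-0.0, 0.794, 0.608, 0.001]
ft_force: [-0.2, 0.1, 0.4]
gripper_width: 0.0247
grip_force: 0.0
```

drive_tool --series '[[0.05, [0, 0, 0], [0, 0, 0]], [0.05, [0, 0, 0], [0, 0, 0]], [0.05, [0, 0, 0], [0, 0, 0]], [0.05, [0, 0, 0], [0, 0, 0]], [0.05, [0, 0, 0], [0, 0, 0]], [0.05, [0, 0, 0], [0, 0, 0]]]'

```text
time_s: 20.78
eef_pos: [0.4858, 0.3811, 0.0358]
orientation: [0.0, 0.794, 0.608, 0.0]
ft_force: [1.7, 0.6, 3.1]
gripper_width: 0.0148
grip_force: 45.0
```

To row units: -45 mm is -0.0563, -38 mm is -0.0475.

drive_tool --series '[[0.05, [0, -0.005, 0], [0, 0, 0]], [0.05, [0, -0.01, 0], [0, 0, 0]], [0.05, [0, -0.015, 0], [0, 0, 0]], [0.05, [0, -0.02, 0], [0, 0, 0]], [0.05, [0, -0.025, 0], [0, 0, 0]], [0.05, [0, -0.0325, 0], [0, 0, 0]], [0.05, [0, -0.04, 0], [0, 0, 0]], [0.05, [0, -0.0475, 0], [0, 0, 0]], [0.05, [0, -0.0563, 0], [0, 0, 0]], [0.05, [0, -0.0563, 0], [0, 0, 0]]]'

```text
time_s: 21.62
eef_pos: [0.4399, 0.3935, 0.0352]
orientation: [-0.0, 0.793, 0.609, -0.001]
ft_force: [-0.3, 0.6, -2.6]
gripper_width: 0.0151
grip_force: 45.0
```

Run:
```python
from h import *
s=state(); print(s['gripper_width'],s['grip_force'],s['ft_force'],s['eef_pos'])
for c in('wrist','top'):
    p,d=vision.snapshot(c)
    if c=='top': cv2.imwrite('pics/pull.png',np.hstack([a,cv2.resize(p[205:285,135:235],(400,320))[:,:400]]))
    else: a=cv2.resize(p,(512,320))
rel([.5242-.0*1,-.3515,.15],2.85)
```

```text
0.015111259375981243 44.99884565520915 [-0.28545354  0.60498094 -2.58227583] [0.43991605 0.393515   0.03520211]
t 21.72 pos [0.4415 0.393  0.0355] shift [-697.7  272.6 -114.6] turn [ -0.   -0.  -17.8]
```

View pics/pull.png

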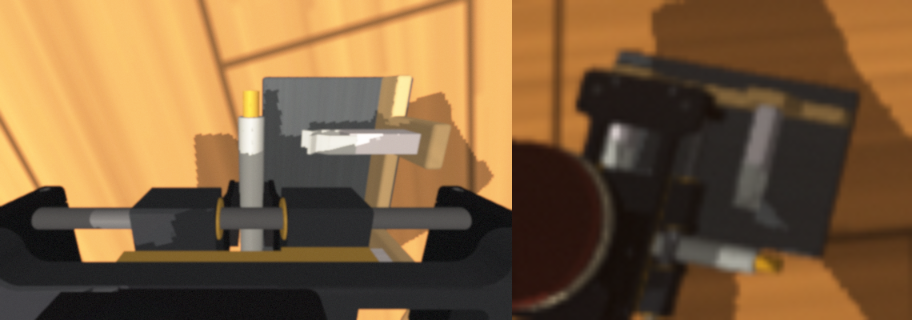

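The bar is clear of the clips at (250,170) and held square. Lifting and carrying it to the V-rest.

To row units: -214 mm is -0.2675, -110 mm is -0.1375, -10 degrees is -0.0278.

drive_tool --series '[[0.05, [0, 0, -0.025], [0, 0, 0]], [0.05, [0, 0, -0.0625], [0, 0, 0]], [0.05, [0, 0, -0.1063], [0, 0, 0]], [0.05, [0, 0, -0.1375], [0, 0, 0]], [0.05, [-0.0375, 0.015, -0.1438], [0, 0, 0]], [0.05, [-0.0813, 0.0325, -0.1438], [0, 0, -0.0056]], [0.05, [-0.125, 0.05, -0.1438], [0, 0, -0.0111]], [0.05, [-0.1725, 0.0675, -0.1438], [0, 0, -0.0167]], [0.05, [-0.22, 0.0863, -0.1438], [0, 0, -0.0222]], [0.05, [-0.2675, 0.105, -0.1438], [0, 0, -0.0278]]]'

```text
time_s: 22.55
eef_pos: [0.4676, 0.1619, 0.1506]
orientation: [-0.0, 0.737, 0.676, 0.0]
ft_force: [1.3, 0.0, -2.0]
gripper_width: 0.0147
grip_force: 45.0
```

```bash
python3 -c "
from h import *
rel([.5242,-.3515,.15],2.85)"
```

```text
t 22.55 pos [0.4676 0.1619 0.1506] shift [-5.066e+02  1.010e+02  2.000e-01] turn [ 0.  -0.  -7.8]
```

To row units: -380 mm is -0.475, -342 mm is -0.4275, -7.8 degrees is -0.0217.

drive_tool --series '[[0.05, [-0.0475, 0.01, 0], [0, 0, -0.0056]], [0.05, [-0.095, 0.0188, 0], [0, 0, -0.0111]], [0.05, [-0.1425, 0.0288, 0], [0, 0, -0.0167]], [0.05, [-0.19, 0.0375, 0], [0, 0, -0.0217]], [0.05, [-0.2375, 0.0475, 0], [0, 0, -0.0217]], [0.05, [-0.285, 0.0575, 0], [0, 0, -0.0217]], [0.05, [-0.3325, 0.0663, 0], [0, 0, -0.0217]], [0.05, [-0.38, 0.0763, 0], [0, 0, -0.0217]], [0.05, [-0.4275, 0.085, 0], [0, 0, -0.0217]], [0.05, [-0.475, 0.095, 0], [0, 0, -0.0217]]]'

```text
time_s: 23.38
eef_pos: [0.5095, -0.2233, 0.1504]
orientation: [-0.0, 0.69, 0.724, 0.0]
ft_force: [0.9, 1.4, -1.2]
gripper_width: 0.015
grip_force: 45.0
```

```bash
python3 -c "
from h import *
rel([.5242,-.3515,.15],2.85)"
```

```text
t 23.38 pos [ 0.5095 -0.2233  0.1504] shift [-128.8    8.5    0.4] turn [ 0.  -0.  -0.1]
```

To row units: -129 mm is -0.1613, 8.5 mm is 0.0106.

drive_tool --series '[[0.05, [-0.0438, 0.0038, 0], [0, 0, 0]], [0.05, [-0.085, 0.0063, 0], [0, 0, 0]], [0.05, [-0.1225, 0.0088, 0], [0, 0, 0]], [0.05, [-0.15, 0.01, 0], [0, 0, 0]], [0.05, [-0.1613, 0.0106, 0], [0, 0, 0]], [0.05, [-0.1613, 0.0106, 0], [0, 0, 0]], [0.05, [-0.1613, 0.0106, 0], [0, 0, 0]], [0.05, [-0.1613, 0.0106, 0], [0, 0, 0]]]'

```text
time_s: 24.05
eef_pos: [0.5248, -0.3479, 0.1504]
orientation: [-0.0, 0.689, 0.724, 0.0]
ft_force: [0.3, 0.9, -2.3]
gripper_width: 0.0152
grip_force: 45.0
```

```bash
python3 -c "
from h import *
rel([.5242,-.3515,.019],2.85)"
```

```text
t 24.05 pos [ 0.5248 -0.3479  0.1504] shift [ -3.7  -0.8 131.4] turn [ 0.  -0.1 -0. ]
```

To row units: 130 mm is 0.1625, 129.5 mm is 0.1619.

drive_tool --series '[[0.05, [-0.0038, -0.0013, 0.0375], [0, 0, 0]], [0.05, [-0.0038, -0.0013, 0.075], [0, 0, 0]], [0.05, [-0.0038, -0.0013, 0.1063], [0, 0, 0]], [0.05, [-0.0038, -0.0013, 0.125], [0, 0, 0]], [0.05, [-0.0038, -0.0013, 0.14], [0, 0, 0]], [0.05, [-0.0038, -0.0013, 0.1513], [0, 0, 0]], [0.05, [-0.0038, -0.0013, 0.1588], [0, 0, 0]], [0.05, [-0.0038, -0.0013, 0.1619], [0, 0, 0]], [0.05, [-0.0038, -0.0013, 0.1625], [0, 0, 0]], [0.05, [-0.0038, -0.0013, 0.1625], [0, 0, 0]]]'

```text
time_s: 24.88
eef_pos: [0.5239, -0.3529, 0.0213]
orientation: [0.001, 0.69, 0.724, 0.0]
ft_force: [0.1, -1.2, -1.6]
gripper_width: 0.0146
grip_force: 45.0
```

To row units: -60 mm is -0.075, -25 mm is -0.0313.

drive_tool --series '[[0.05, [0, 0, 0.0006], [0, 0, 0]], [0.05, [0, 0, 0.0013], [0, 0, 0]], [0.05, [0, 0, 0.0013], [0, 0, 0]], [0.05, [0, 0, 0.0013], [0, 0, 0]], [0.4, [0, 0, 0.0013], [0, 0, 0]], [0.4, [0, 0, 0.0013], [0, 0, 0]], [0.4, [0, 0, 0.0013], [0, 0, 0]], [0.4, [0, 0, -0.0063], [0, 0, 0]], [0.4, [0, 0, -0.0313], [0, 0, 0]], [0.4, [0, 0, -0.075], [0, 0, 0]]]'

```text
time_s: 25.72
eef_pos: [0.5219, -0.3511, 0.0786]
orientation: [-0.003, 0.69, 0.724, -0.001]
ft_force: [0.8, -0.1, 0.7]
gripper_width: 0.0343
grip_force: 0.0
```

To row units: -130 mm is -0.1625, -80 mm is -0.1.

drive_tool --series '[[0.5, [-0.0188, 0, -0.05], [0, 0, 0]], [0.5, [-0.0625, 0, -0.1], [0, 0, 0]], [0.5, [-0.0625, 0, -0.1625], [0, 0, 0]], [0.5, [-0.0625, 0, -0.1625], [0, 0, 0]], [0.5, [-0.0625, 0, -0.1625], [0, 0, 0]], [0.5, [-0.0625, 0, -0.1625], [0, 0, 0]]]'

```text
time_s: 26.22
eef_pos: [0.526, -0.4033, 0.2121]
orientation: [0.001, 0.69, 0.724, 0.0]
ft_force: [0.1, 0.7, 0.1]
gripper_width: 0.0434
grip_force: 0.0
```

Run:
```python
from h import *
s=state();p,d=vision.snapshot('wrist');P=cloud('wrist',d,s); print(s['eef_pos'])
for r in finder.outline_of('wrist','arbor')[:1]:
    g=r['region']&(d>0); Q=P[g]; print(r['p'],len(Q),cv2.minAreaRect((Q[:,:2]*1000).astype(np.float32)),np.percentile(Q[:,2],[50,95]))
t,d=vision.snapshot('top'); P=cloud('top',d)
for c in[(.6185,-.149),(.615,.160),(.4565,-.176)]:
    m=(P[...,2]>.036)&(P[...,2]<.06)&(np.hypot(P[...,0]-c[0],P[...,1]-c[1])<.03); q=P[m]
    print(c,m.sum(),((q[:,:2].min(0)+q[:,:2].max(0))/2).round(3) if m.sum() else '')
cv2.imwrite('pics/end.png',np.hstack([cv2.resize(p,(400,250)),cv2.resize(t[110:310,140:460],(400,250))]))
```

```text
[ 0.52602414 -0.40331701  0.21210539]
0.69 1807 ((523.64697265625, -357.1481018066406), (16.48215675354004, 168.80064392089844), 3.1412343978881836) [0.04411258 0.04634379]
(0.6185, -0.149) 83 [ 0.62 -0.15]
(0.615, 0.16) 81 [0.616 0.158]
(0.4565, -0.176) 85 [ 0.457 -0.176]
```

View pics/end.png

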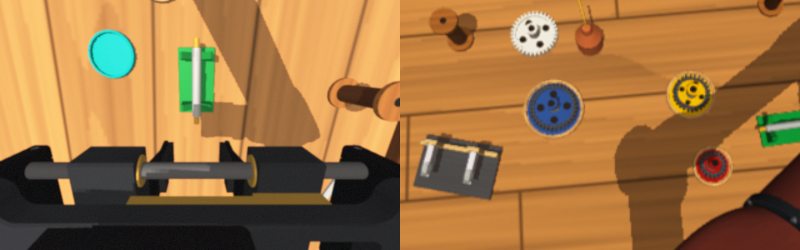

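Run:
```python
from h import *
s=state();p,d=vision.snapshot('wrist');P=cloud('wrist',d,s)
r=finder.outline_of('wrist','arbor')[0]; g=r['region']&(d>0); Q=P[g]; Q=Q[(Q[:,2]>.036)&(Q[:,2]<.05)]
print(cv2.minAreaRect((Q[:,:2]*1000).astype(np.float32)))
```

```text
((524.2362060546875, -353.62249755859375), (15.336634635925293, 149.43312072753906), 3.2798104286193848)
```

The arbor is centred within about 2 mm and seated in both Vs. All the gears are in their nests and the oil can hasn't moved. Handing in.

```bash
python3 -c "
from plant import ticket
print(ticket.job_done())"
```

```text
the job is handed in; nothing more can be done
None
```

I handed the job in at about 26 s of the 109 s allowed (no verdict came back): by my last measurements each gear sits in its own nest within about 3 mm, the arbor lies in both Vs within about 3 mm, everything is released, and the oil can shows no visible movement.

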